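# Dip the pump's gauge rod and present it level for reading

## Task

Check the oil level of the small vacuum pump: take the gauge rod from its wooden cradle by the handle and, using the rod (not the gripper), push the brass swivel shutter well aside so that it leaves the mouth of the pump's sloping dip tube free. Then slide the rod into the tube until its collar stops against the mouth, draw it right out again, and finish by holding it level, still in the gripper and touching nothing else, with its tip a few centimetres above the middle of the white reading tile. Leave the shutter open and do not disturb the other things on the bench.

Things in the scene. Friction and masses are not known exactly. Their poses are not given: they have to be found in the camera images.
- gauge_grip (a point): Middle of the gauge rod's wooden handle, on the rod's axis. x runs along the rod from tip to butt, z is up as it lies. Handle x = -40 to +40 mm, 16 mm wide (y), 18 mm high (z); bare shank 8 mm thick to x = -70; collar 27 mm in diameter, x = -70 to -78; measuring rod 8 mm in diameter, round end, tip at x = -153 mm. About 90 g.
- gauge_collar (a point): Centre of the collar's stop face (the face towards the tip), on the gauge rod's axis, 78 mm from the handle's middle and 75 mm from the tip. Same axes as gauge_grip.
- gauge_tip (a point): Tip of the gauge rod (its extreme end), on the axis. Same axes as gauge_grip.
- gauge: The whole gauge rod; origin and axes as gauge_grip. It starts lying level in the cradle, axis 55 mm above the table, and lifts straight up.
- cradle: Fixed wooden cradle: base 150 x 60 x 12 mm, one notched post under the bare shank (55 mm tipwards of the handle's middle), one under the last 12 mm of the butt; the handle's middle is free at both sides and below. Origin on the table; the handle's middle starts at x = +60 mm, z = 55 mm of its frame, the rod along its x.
- pump: Fixed grey pump with a blue motor, under 145 mm high except the shutter. Origin on the table straight below the centre of the dip tube's mouth; its housing lies towards -x of its frame (from x = -45 to -200 mm), the tube's mouth looks to +x and up.
- guide: Sloping steel dip tube fixed on the pump. Origin: centre of its mouth, in the rim's plane, 130 mm above the table. x points out along the tube's axis (30 degrees above level), y is level, z is up within the mouth's plane. Bore 14 mm, flared to 20 mm over the last 10 mm; rim 28 mm outside. Over 80 mm deep: the collar stops on the rim with the rod 75 mm in.
- shutter (a joint): Brass swivel shutter, angle a in rad: 0 shut (hanging over the mouth) to 1.6 open; stiff (about 1.5 N at its pin), stays where left. Disc 26 mm wide, 3 mm thick, 1 mm off the rim. Its pivot is parallel to x of guide at guide z = +36 mm; it swings towards guide +y: pin at guide (y, z) = (46 sin a, 36 - 46 cos a) mm. Rod and collar pass freely from 1.1 rad.
- pin (a point): Middle of the shutter's pin: a brass pin 7 mm in diameter standing out of the shutter, parallel to the tube's axis, from x = +1 to x = +27 mm in the frame of guide; this point lies at x = +17 mm.
- tile: Fixed reading stand, 90 x 90 mm, 34 mm high, with a white ceramic tile 80 x 80 mm as its top. Origin on the table under its centre.
- tile_top (a point): Centre of the white tile's upper face, 34 mm above the table; z up.
- jar: Loose glass jar with steel cap, 56 mm in diameter, 75 mm high; leave alone. Origin under its centre.
- dish: Loose steel bowl, 64 mm in diameter, 30 mm high; leave alone. Origin under its centre.
- weight: Loose brass weight with a knob, 40 mm in diameter, 46 mm high; leave alone. Origin under its centre.
- driver: Loose screwdriver lying on the table; leave alone.
- bench_block: Loose wooden bench block 90 x 50 x 30 mm; leave alone. Origin under its centre.
- mandrel: Loose steel ring mandrel: upright cone 150 mm high on a foot 60 mm in diameter; leave alone. Origin under its centre.
Not all that is in view belongs to the job. Leave any red or turquoise look-alike of the gauge alone. What is shaped like the tile but blue or turquoise is not meant.

How it is judged:
By the outcome, as a careful person would: the job done as asked, in the order asked, and still so for the second after the job is handed in, while the arm keeps its last pose, push and grip.
It also fails if it takes over 58 s, if anything falls off the work surface, if the arm or the gripper's body presses on something with over 40 N, if the wrist force passes 120 N, or if a joint passes its speed limit or range.

## Robot

A 6-joint arm with a two-finger parallel gripper is mounted at the origin on the work surface. World frame = base frame: x ahead of the robot, y to its left, z up, the work surface at z = 0. Lengths are in m, angles in degrees, forces in N, time in s.
With the tool pointing down it reaches from about 0.35 to 0.875 m from the base axis. Payload 4.2 kg.
Tool frame: the origin (TCP) lies midway between the tips of the shut fingers; the grasp point (between the pads) lies 19 mm behind it; z points along the fingers, y is the line along which they close (so a half turn about z gives the same grasp; the last joint's range is limited). The gripper opens to 87 mm and grips with 3 to 60 N. Pads are 19 mm wide; open, the fingers measure 117 mm over their backs; the gripper's body (75 mm by 190 mm) begins 51 mm behind the grasp point.
Start: joints at [14.817, 22.042, 0.453, 0, -68.411, -14.817], TCP at [0.625, 0, 0.223] pointing down, gripper open.
Joint ranges: [-179.83, 179.83], [-69.29, 118.12], [-61.27, 80.66], [-181.25, 117.63], [-171.15, -9.14], [-177.46, 177.46]. Speed limits (degrees/s): [159.86, 159.86, 180, 180, 180, 180].

## Interface

Orientations are given as a 3x3 rotation matrix whose columns are the frame's x, y, z axes.
In Python, from station import r, cams gives the robot as it stands.
- The arm moves only by the tool play_rows, never from a script. Its argument "commands" is text: rows parted by semicolons, each of 6 numbers parted by spaces: the shift along the world's x, y, z normalised to -1 to 1, where 1 is 30 mm, then the turn, a rotation vector about the world's x, y, z normalised to -1 to 1, where 1 is 0.15 rad. A call has 1 to 20 rows; each row shifts and turns the commanded pose from where the row before left it; what a row does not reach is not made up. A row lasts 1/10 s, in which the tool goes at most 50 mm and 8.59 degrees, less where a joint would pass 70% of its speed; a pose out of reach is approached as far as the arm can. A call with a number of a shift or a turn outside -1 to 1 is refused whole. A call with a gripper value outside its range is refused whole. "grip" is the finger opening in mm, from 0 to 87, set as the call begins (left out, the last holds). The fingers move at their own pace and stop on an object; the grip force is fixed at half the most. Time passes only in rows, so rows that do not move let the fingers close. It gives the time, the measured TCP pose, the force, the opening and the grip force at its end, in the units of the state.
- r.sense(): the state, without advancing time (a new reading comes with each control period).
- cams.capture(name): name is "scene" or "side" or "wrist"; returns (picture, depth): 420x560x3 uint8, blue, green, red; 420x560 float32, m along the optical axis (not along the pixel's ray), 0 where there is no reading.
- cams.camera_info(name): a dict with "mtx" (3x3 intrinsics, pixels), "k1" (the pictures are not rectified: a ray, as slopes to the right and down, at radius r is drawn at 1 + k1 r^2 times it, then the intrinsics apply), "R" (3x3) and "t" (3): a world point X has camera coordinates R X + t. Camera axes: x right, y down, z forward; pixel columns grow to the right and rows downward; lengths in m; the calibration is good to about 2 mm. A picture is of the moment at which its call begins: read the wrist's pose just before it. camera_info takes no time and is no camera call; for the wrist camera it gives the pose at the moment of the call.
- r.finish_job(): hands the job in; it is judged then, once.
The state is a dict: "time_s": time; "joints": joint angles; "joint_velocities": joint speeds; "effort": joint torques, N m; "tcp_pos": TCP position; "ee_rot": TCP orientation; "wrist_force": force on the tool from outside, world axes, zero at the start; "moment": the same for the moment, N m; "gripper_width": opening from 0.0 (shut) to 1.0 (fully open); "gripper_force": force on a finger pad.
Only numpy, scipy, OpenCV 4.12 (cv2) and the standard library are available. Lean on these libraries where they do the work, as an engineer would, in place of code of your own. Each camera call takes 0.05 s, during which the arm holds its last target. There are 200 camera calls.

## Working session

There is one attempt and no reset: what is moved stays moved. The work goes in short steps, Python scripts to look and compute and a tool call to move; the robot and the scene stay as the last step left them, time stands still between calls to the robot, and variables do not carry over. Pictures are saved under pics/ and viewed, at most 10 in all, crops included, and the job is handed in when it is done.

Besides the shell and the picture viewer there is one more tool, called after "Call:" by a JSON object that holds its "api" and its "payload". play_rows: Moves the arm, as the interface text tells. Scaled input: -1 to 1 covers 30 mm each way for a shift and 0.15 rad each way for a turn. Its arguments: {"type":"object","properties":{"commands":{"type":"string"},"grip":{"type":"number"}},"required":["commands"]}

```bash
mkdir -p pics; ls; python3 - <<'E'
from station import r,cams
import cv2,numpy as np
for n in ["scene","side"]:
    p,d=cams.capture(n); cv2.imwrite(f"pics/{n}0.png",cv2.resize(p,(800,600))); np.savez(f"{n}0.npz",p=p,d=d,**{k:np.array(v) for k,v in cams.camera_info(n).items()})
    print(cams.camera_info(n))
E
```

```text
pics
{'mtx': array([[475.85930468,   0.        , 271.2046361 ],
       [  0.        , 475.85930468, 207.86390158],
       [  0.        ,   0.        ,   1.        ]]), 'k1': -0.13523420095101887, 'R': array([[ 0.14733799,  0.98903021, -0.01052452],
       [ 0.6874157 , -0.11004495, -0.71787866],
       [-0.71116185,  0.09853608, -0.69608869]]), 't': array([-0.12061277, -0.2907193 ,  1.70318498])}
{'mtx': array([[509.6722016 ,   0.        , 277.72923252],
       [  0.        , 509.6722016 , 210.84376525],
       [  0.        ,   0.        ,   1.        ]]), 'k1': -0.08863292939360852, 'R': array([[ 0.73506222, -0.67796477,  0.00687756],
       [-0.50620301, -0.55552672, -0.65965792],
       [ 0.4510455 ,  0.48140818, -0.75153452]]), 't': array([-0.40085444,  0.36264866,  1.33485975])}
```

View pics/scene0.png

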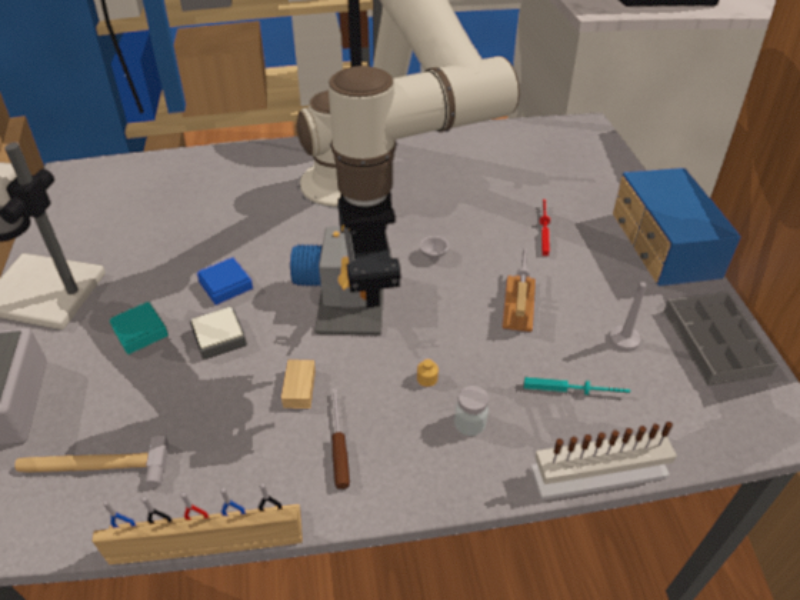

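View pics/side0.png

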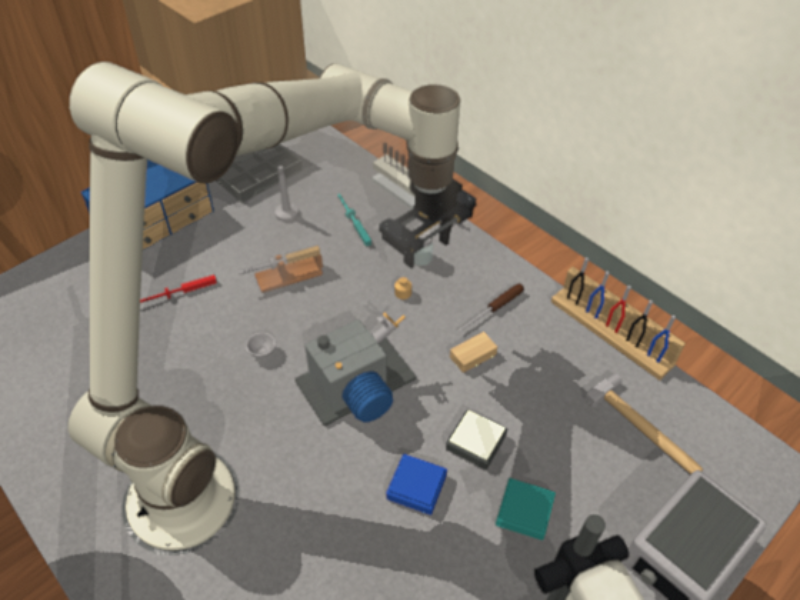

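The scene view shows the cradle with the rod at (520,300) and the tile at (218,330), with the pump hidden behind the gripper. The side view shows the cradle at (290,270), the pump at (345,360) with its shutter near (390,320), and the tile at (478,437). Next I'll enlarge crops.

```bash
cat > h.py <<'E'
import numpy as np,cv2
def load(n):
    z=np.load(n+".npz"); return {k:z[k] for k in z.files}
def ray(c,u,v):
    x,y=cv2.undistortPoints(np.array([[[u,v]]],float),c['mtx'],np.array([float(c['k1']),0,0,0]))[0,0]
    return np.array([x,y,1.])
def w(c,u,v,depth=None):
    d=depth or c['d'][int(round(v)),int(round(u))]
    return c['R'].T@(ray(c,u,v)*d-c['t'])
def atz(c,u,v,z):
    o=-c['R'].T@c['t']; q=c['R'].T@ray(c,u,v); return o+q*(z-o[2])/q[2]
def tri(cs,uvs):
    A=np.zeros((3,3));b=np.zeros(3)
    for c,(u,v) in zip(cs,uvs):
        o=-c['R'].T@c['t'];q=c['R'].T@ray(c,u,v);q/=np.linalg.norm(q);P=np.eye(3)-np.outer(q,q);A+=P;b+=P@o
    return np.linalg.solve(A,b)
def proj(c,X):
    X=c['R']@np.asarray(X,float)+c['t'];a=X[:2]/X[2];a=a*(1+float(c['k1'])*(a@a));return c['mtx'][:2,:2]@a+c['mtx'][:2,2]
def cloud(c):
    v,u=np.mgrid[:420,:560];p=np.stack([u,v],-1).reshape(-1,1,2).astype(float)
    x=cv2.undistortPoints(p,c['mtx'],np.array([float(c['k1']),0,0,0]))[:,0]
    d=c['d'].reshape(-1,1);X=(np.hstack([x,np.ones((len(x),1))])*d-c['t'])@c['R'];X[d[:,0]==0]=np.nan
    return X.reshape(420,560,3)
def crop(c,u0,v0,wd,ht,s): return cv2.resize(c['p'][v0:v0+ht,u0:u0+wd],None,fx=s,fy=s,interpolation=cv2.INTER_CUBIC)
E
python3 - <<'E'
from h import *
s=load("side0");c=load("scene0")
a=crop(s,150,150,200,150,4)   # cradle+pump side
cv2.imwrite("pics/a.png",a)
# scene cradle, tile
b=np.hstack([crop(c,340,170,50,70,8)[:560],crop(c,125,205,50,70,8)]); cv2.imwrite("pics/b.png",b); print(b.shape)
for n,q in(("side",s),("scene",c)):
    X=cloud(q)
    # tile: white points at z~.034
    g=q['p'].astype(int); m=(g.min(2)>165)&(abs(X[...,2]-.034)<.012)
    k,l,st,ce=cv2.connectedComponentsWithStats(m.astype(np.uint8))
    for i in range(1,k):
        if st[i,4]>100: print(n,"white",ce[i],st[i,4],np.nanmean(X[l==i],0),cv2.minAreaRect((X[l==i][:,:2]*1000).astype(np.float32)))
    print(np.nanmedian(X[...,2]))
E
```

```text
(560, 800, 3)
side white [448.79177162  57.06633081] 1191 [1.7818155  0.2444065  0.03394852] ((1781.90771484375, 325.5622253417969), (35.11539077758789, 1278.7069091796875), 0.216100811958313)
side white [333.69157609 303.69836957] 736 [ 0.48814611 -0.28809013  0.03198075] ((489.382080078125, -287.153076171875), (86.43358612060547, 80.4721450805664), 15.519628524780273)
-0.000684388834447463
scene white [ 19.75211864 194.87394068] 944 [ 0.27593753 -0.70998932  0.02507144] ((261.55462646484375, -710.56396484375), (167.02891540527344, 133.4327392578125), 14.950910568237305)
scene white [ 58.20224719 188.7752809 ] 178 [ 0.26807797 -0.5877665   0.02466767] ((270.9316101074219, -597.728759765625), (85.36968994140625, 56.82597351074219), 68.38052368164062)
scene white [ 29.90459364 217.36042403] 283 [ 0.38493758 -0.65327622  0.02493903] ((376.6844482421875, -659.1864013671875), (123.67298126220703, 56.370933532714844), 72.3687515258789)
scene white [151.11016949 228.33050847] 590 [ 0.49445973 -0.28600133  0.03406603] ((492.6695251464844, -286.4983825683594), (87.36445617675781, 79.86715698242188), 17.209054946899414)
0.00012336895502553468
```

View pics/a.png

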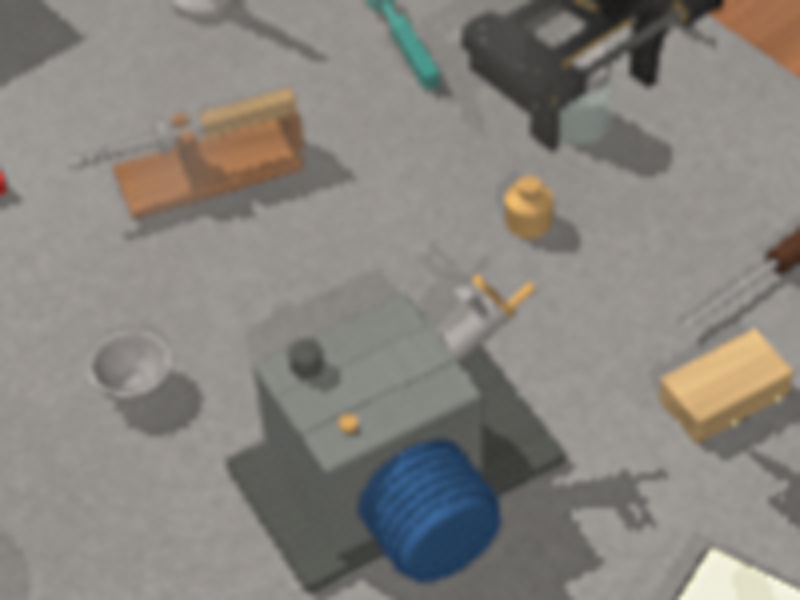

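View pics/b.png

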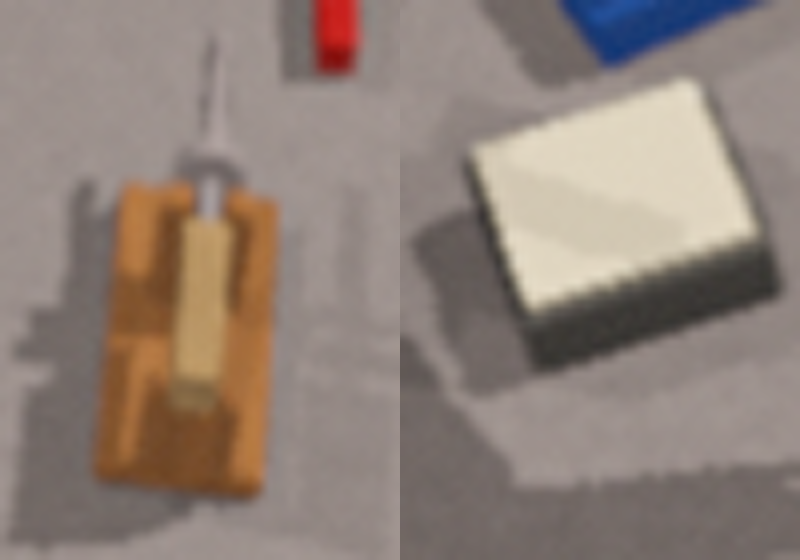

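```bash
python3 - <<'E'
from h import *
s=load("side0");c=load("scene0")
C=lambda x,y:(340+x/8-.4,170+y/8-.4)
S=lambda x,y:(150+x/4-.4,150+y/4-.4)
f=atz(c,*C(210,220),.064);n=atz(c,*C(193,386),.064);t=atz(c,*C(212,38),.055)
print("scene handle",f,n,np.linalg.norm(f-n),(f+n)/2,"tip",t, np.linalg.norm(t-(f+n)/2))
d=n-f;print("yaw",np.degrees(np.arctan2(d[1],d[0])))
# side: top face corners of handle
f2=atz(s,*S(203,117),.064);n2=atz(s,*S(293,94),.064);t2=atz(s,*S(75,165),.055)
print("side",f2,n2,np.linalg.norm(f2-n2),(f2+n2)/2,t2)
d=n2-t2;print("yaw",np.degrees(np.arctan2(d[1],d[0])))
# handle points by colour in cloud
for q in(s,c):
    X=cloud(q);m=(abs(X[...,2]-.064)<.004)&(abs(X[...,0]-(f[0]+n[0])/2)<.07)&(abs(X[...,1]-f[1])<.05)
    P=X[m];print(len(P),P.mean(0),cv2.minAreaRect((P[:,:2]*1000).astype(np.float32)))
# pump housing top, base plate
X=cloud(s);
for lo,hi in((.085,.15),(.004,.02)):
    m=(X[...,2]>lo)&(X[...,2]<hi)&(X[...,0]>.3)&(X[...,0]<.7)&(X[...,1]>-.18)&(X[...,1]<.12)
    P=X[m];print(lo,len(P),np.median(P[:,2]))
g=s['p'];
for x,y in((400,292),(478,400),(330,470),(258,370),(570,458),(310,590),(228,465),(350,255)): print((x,y),w(s,*S(x,y)))
for nm,(x,y) in dict(pintip=(532,288),pinroot=(509,312),armtop=(476,280),rimtop=(470,295),tube=(455,345)).items(): print(nm,w(s,*S(x,y)))
E
```

```text
scene handle [0.49658324 0.3189889  0.064     ] [0.57531479 0.28948409 0.064     ] 0.0840784815333038 [0.53594901 0.3042365  0.064     ] tip [0.39024845 0.35291463 0.055     ] 0.15388052391865362
yaw -20.54358749440652
side [0.49246967 0.31621483 0.064     ] [0.56353816 0.28750977 0.064     ] 0.07664666212969232 [0.52800391 0.3018623  0.064     ] [0.38782445 0.35019525 0.055     ]
yaw -19.6337477522359
87 [0.51988395 0.30670402 0.06288898] ((515.2611083984375, 307.04156494140625), (27.455184936523438, 101.34209442138672), 67.08982849121094)
149 [0.52328488 0.30824695 0.06379786] ((519.4832763671875, 312.6750793457031), (31.66305160522461, 114.42794036865234), 75.3958969116211)
0.085 2443 0.11672354412828222
0.004 1192 0.010183314181583601
(400, 292) [0.46271079 0.03138127 0.11680489]
(478, 400) [ 0.43999262 -0.07783077  0.11511156]
(330, 470) [ 0.32561258 -0.05637479  0.11845851]
(258, 370) [0.34174304 0.04230411 0.11969723]
(570, 458) [ 0.51287384 -0.09850354 -0.00191283]
(310, 590) [ 0.29472248 -0.06076324  0.00548562]
(228, 465) [0.31637242 0.06157825 0.00894781]
(350, 255) [0.51747614 0.16332788 0.00284278]
pintip [0.60076313 0.0373209  0.00549425]
pinroot [ 0.5020094  -0.04199908  0.12787154]
armtop [ 0.48456836 -0.02676802  0.16352793]
rimtop [ 0.4756386  -0.0303955   0.15767146]
tube [ 0.45996291 -0.03144607  0.11614638]
```

Call:
{"api": "play_rows", "payload": {"commands": "-0.34 1 0 0 0 -0.23;-0.34 1 0 0 0 -0.23;-0.34 1 0 0 0 -0.23;-0.34 1 0 0 0 -0.23;-0.34 1 0 0 0 -0.23;-0.34 1 0 0 0 -0.23;-0.34 1 0 0 0 -0.23;-0.34 1 0 0 0 -0.23;-0.34 1 0 0 0 -0.23;-0.34 1 0 0 0 -0.23;0 0.17 0 0 0 0;0 0 0 0 0 0"}}

```text
time_s: 1.3
tcp_pos: [0.5225, 0.3058, 0.2219]
ee_rot: [[-0.336, -0.942, -0.001], [-0.942, 0.336, -0.001], [0.001, 0.001, -1.0]]
wrist_force: [-0.5, -1.8, 0.3]
gripper_width: 0.999
gripper_force: 0.0
```

```bash
python3 - <<'E'
from station import r,cams
from h import *
print(r.sense()['ee_rot'],r.sense()['tcp_pos'])
for n in ["wrist","scene","side"]:
    i=cams.camera_info(n);p,d=cams.capture(n); np.savez(f"{n}1.npz",p=p,d=d,**{k:np.array(v) for k,v in i.items()})
s=load("side1");c=load("scene1");k=load("wrist1")
# mosaic: wrist (560x420) scaled, scene pump crop, side pump crop
a=crop(c,215,140,70,100,4);b=crop(s,240,205,56,48,5)
M=np.zeros((600,800,3),np.uint8);M[:300,:400]=cv2.resize(k['p'],(400,300));M[:400,400:680]=a;M[320:560,:280]=b
cv2.imwrite("pics/c.png",M)
print("mandrel",atz(c,437,238,0.005))
E
```

```text
[[-3.36325404e-01 -9.41745413e-01 -8.93770912e-04]
 [-9.41745240e-01  3.36326108e-01 -8.07284084e-04]
 [ 1.06085458e-03  5.70194357e-04 -9.99999275e-01]] [0.52253254 0.30581778 0.22189962]
mandrel [0.62932779 0.49472436 0.005     ]
```

View pics/c.png

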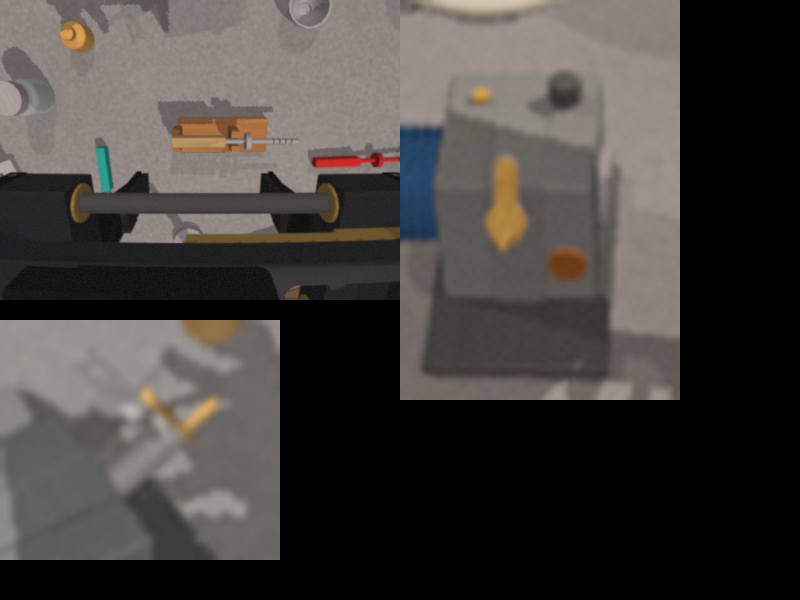

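```bash
python3 - <<'E'
from station import r,cams
from h import *
s=load("side1");c=load("scene1");k=load("wrist1")
st=r.sense();R=st['ee_rot'];print(np.round(st['joints'],1))
print("cam in tool",np.array(R).T@(-k['R'].T@k['t']-st['tcp_pos']))
W=lambda x,y:(x*1.4,y*1.4)
a=atz(k,*W(173,143),.060);b=atz(k,*W(226,143),.064);t=atz(k,*W(298,141.5),.055)
print("wrist handle",a,b,(a+b)/2,"tip",t,np.linalg.norm(t-(a+b)/2)); d=a-t;print("yaw",np.degrees(np.arctan2(d[1],d[0])))
C=lambda x,y:(215+(x-400)/4-.4,140+y/4-.4)
S=lambda x,y:(240+x/5-.4,205+(y-320)/5-.4)
pt=tri([c,s],[C(503,249),S(217,400)]);pr=tri([c,s],[C(505,224),S(183,432)]);pv=tri([c,s],[C(507,160),S(146,393)])
print("pintip",pt,"pinroot",pr,"armtop",pv)
yw=np.radians(-8)
for yw in np.radians([-4,-8,-12]):
    gx=np.array([np.cos(yw)*.866,np.sin(yw)*.866,.5]);gy=np.array([-np.sin(yw),np.cos(yw),0]);gz=np.cross(gx,gy)
    o=pt-.027*gx+.010*gz; print(np.degrees(yw),"mouth from pintip",o,"pivot rel",[(pv-o)@e for e in(gx,gy,gz)],"root",[(pr-o)@e for e in(gx,gy,gz)])
    for u in (c,s): print(proj(u,o),proj(u,pt))
# housing yaw from plate/housing edges: use side cloud top face
for q in(s,c):
    X=cloud(q);g=q['p'].astype(int);m=(abs(X[...,2]-.117)<.004)&(X[...,0]>.3)&(X[...,0]<.6)&(X[...,1]>-.11)&(X[...,1]<.12)
    P=X[m];print(len(P),cv2.minAreaRect((P[:,:2]*1000).astype(np.float32)))
# base front corners in scene
print("plate front",atz(c,*C(425,372),.01),atz(c,*C(607,374),.01),"back right",atz(c,*C(608,300),.01))
print("house front top edge",[w(c,*C(x,y)) for x,y in((445,190),(600,186),(445,292),(600,294))])
E
```

```text
[ 45.5  20.1  -2.5   0.  -67.4 -65.3]
cam in tool [ 0.06951855  0.000606   -0.16275605]
wrist handle [0.56851911 0.29519899 0.06      ] [0.494301   0.32068224 0.064     ] [0.53141006 0.30794062 0.062     ] tip [0.39004329 0.35752411 0.055     ] 0.14997362321932894
yaw -19.249590707095933
pintip [ 0.53095615 -0.03650827  0.13073358] pinroot [ 0.50331217 -0.03480539  0.12538372] armtop [ 0.48461893 -0.02737354  0.16588188]
-4.0 mouth from pintip [ 0.50264329 -0.03452844  0.12589358] pivot rel [np.float64(0.003990856476318423), np.float64(0.00588016185579798), np.float64(0.04386964182513923)] root [np.float64(0.00033963482633395483), np.float64(-0.0002296143727936189), np.float64(-0.0007848246301191933)]
[240.11462098 195.82227133] [240.34919004 201.85054814]
[275.23248202 226.42558643] [282.9992793  220.59948767]
-8.0 mouth from pintip [ 0.50285036 -0.03255826  0.12589358] pivot rel [np.float64(0.0037344971203459795), np.float64(0.0025969414341237705), np.float64(0.04401765531011175)] root [np.float64(0.0004119300422132092), np.float64(-0.0021609908385933994), np.float64(-0.00082656551
[... 385 characters left out ...]
93), np.float64(-0.0009355677308128405)]
[241.61351257 195.801598  ] [240.34919004 201.85054814]
[274.44551352 225.54060953] [282.9992793  220.59948767]
1175 ((409.280029296875, -26.153663635253906), (132.57688903808594, 162.9537811279297), 80.1366958618164)
747 ((418.82958984375, -28.333724975585938), (136.8929901123047, 175.502197265625), 77.52572631835938)
plate front [ 0.51781532 -0.09641589  0.01      ] [0.53938362 0.02813004 0.01      ] back right [0.46776152 0.03899449 0.01      ]
house front top edge [array([ 0.45180606, -0.06896397,  0.1169843 ]), array([0.42905948, 0.04009297, 0.08530172]), array([ 0.44567005, -0.07634449,  0.01449274]), array([0.4620824 , 0.03400592, 0.01129043])]
```

Call:
{"api": "play_rows", "payload": {"commands": "0 0 0 0 0 -1;0 0 0 0 0 -1;0 0 0 0 0 -1;0 0 0 0 0 -1;0 0 0 0 0 -1;0 0 0 0 0 -1;0 0 -0.5 0 0 -1;0 0 -0.5 0 0 -1;0 0 -0.5 0 0 -1;0 0.05 -0.5 0 0 -1;0 0 -0.5 0 0 -0.46;0 0 -0.5 0 0 0;0 0 0 0 0 0"}}

```text
time_s: 2.75
tcp_pos: [0.5222, 0.3044, 0.1303]
ee_rot: [[-0.941, 0.338, -0.004], [0.338, 0.941, -0.003], [0.003, -0.004, -1.0]]
wrist_force: [0.3, 0.3, -0.7]
gripper_width: 1.004
gripper_force: 0.0
```

```bash
python3 - <<'E'
from station import r,cams
from h import *
i=cams.camera_info("wrist");p,d=cams.capture("wrist"); np.savez("wrist2.npz",p=p,d=d,**{k:np.array(v) for k,v in i.items()})
cv2.imwrite("pics/d.png",p);print(np.round(r.sense()['joints'],1))
E
```

```text
[  45.6   24.6   -9.4    0.   -56.1 -155.3]
```

View pics/d.png

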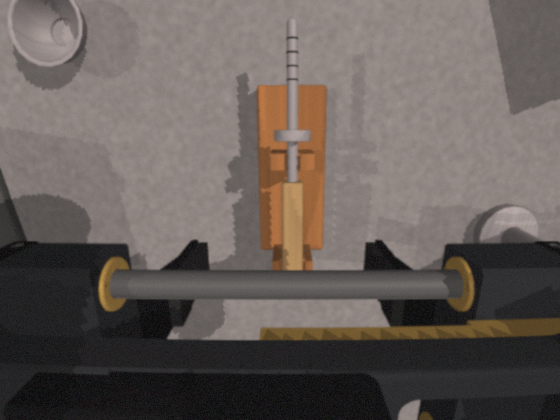

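The wrist view shows the rod's tip at (292,20), its collar at (293,134) and the front end of the handle at (292,183). It lies parallel to the image's columns.

```bash
python3 - <<'E'
from h import *
from station import r
k=load("wrist2");s=r.sense();R=np.array(s['ee_rot'])
for u,v,z in((292,19,.055),(293,135,.055),(292.5,183,.064)):
    X=atz(k,u,v,z);print(X,"tool",R.T@(X-s['tcp_pos']))
E
```

```text
[0.38911346 0.35664707 0.055     ] tool [0.14329329 0.00344455 0.07693307]
[0.46314964 0.33119061 0.055     ] tool [0.06500987 0.0044866  0.0768552 ]
[0.49543061 0.31924474 0.064     ] tool [0.03059985 0.00412402 0.06782279]
```

Call:
{"api": "play_rows", "payload": {"commands": "0.05 0.13 -0.8 0 0 0;0 0 -0.8 0 0 0;0 0 -0.8 0 0 0;0 0 -0.74 0 0 0;0 0 0 0 0 0"}}

```text
time_s: 3.3
tcp_pos: [0.5235, 0.3089, 0.0363]
ee_rot: [[-0.941, 0.337, -0.004], [0.337, 0.941, -0.003], [0.002, -0.004, -1.0]]
wrist_force: [-0.9, 0.3, -0.6]
gripper_width: 0.997
gripper_force: 0.0
```

Call:
{"api": "play_rows", "payload": {"commands": "0 0 0 0 0 0;0 0 0 0 0 0;0 0 0 0 0 0;0 0 0 0 0 0;0 0 0 0 0 0;0 0 0 0 0 0;0 0 0 0 0 0;0 0 0 0 0 0", "grip": 0}}

```text
time_s: 4.1
tcp_pos: [0.5245, 0.3105, 0.0383]
ee_rot: [[-0.942, 0.336, -0.0], [0.336, 0.942, -0.0], [0.0, -0.0, -1.0]]
wrist_force: [0.1, 0.1, 0.7]
gripper_width: 0.357
gripper_force: 0.0
```

Call:
{"api": "play_rows", "payload": {"commands": "0 0 0 0 0 0;0 0 0 0 0 0;0 0 0 0 0 0;0 0 0 0 0 0;0 0 0 0 0 0;0 0 0 0 0 0"}}

```text
time_s: 4.7
tcp_pos: [0.5244, 0.3104, 0.0383]
ee_rot: [[-0.942, 0.337, -0.0], [0.337, 0.942, -0.0], [0.0, -0.0, -1.0]]
wrist_force: [-0.7, 0.0, 0.2]
gripper_width: 0.18
gripper_force: 30.0
```

Call:
{"api": "play_rows", "payload": {"commands": "0 0 0.6 0 0 0;0 0 1 0 0 0;0 0 1 0 0 0;0 0 1 0 0 0;0 0 1 0 0 0;0.75 -0.9 0.4 0 0 0.31;0.75 -0.95 0 0 0 0.31;0.75 -0.95 0 0 0 0.31;0.75 -0.95 0 0 0 0.31;0.75 -0.95 0 -0.054 -0.345 0;0.75 -0.95 0 -0.054 -0.345 0;0.75 -0.95 0 -0.054 -0.345 0;0 -0.95 0.3 -0.054 -0.345 0;0 -0.95 0.3 -0.054 -0.345 0;0 -0.95 0.3 -0.054 -0.345 0;0 -0.95 0 -0.054 -0.345 0;0 -0.95 0 -0.054 -0.345 0;0 -0.95 0 -0.054 -0.345 0;0 -0.95 0 -0.054 -0.345 0;0 0 0 0 0 0"}}

```text
time_s: 6.7
tcp_pos: [0.6788, -0.0902, 0.2132]
ee_rot: [[-0.857, 0.161, 0.49], [0.139, 0.987, -0.08], [-0.497, -0.0, -0.868]]
wrist_force: [0.1, 0.3, -1.1]
gripper_width: 0.18
gripper_force: 30.0
```

```bash
cat > look.py <<'E'
import sys
from station import r,cams
from h import *
n=sys.argv[1]
s=r.sense();print(np.round(s['joints'],1))
for c in ("wrist","scene","side"):
    i=cams.camera_info(c);p,d=cams.capture(c); np.savez(f"{c}{n}.npz",p=p,d=d,tcp=s['tcp_pos'],ee=s['ee_rot'],**{k:np.array(v) for k,v in i.items()})
k,c,s=[load(x+n) for x in("wrist","scene","side")]
M=np.zeros((600,800,3),np.uint8);M[:390,:400]=crop(k,200,0,200,195,2);M[:400,400:800]=crop(c,200,140,100,100,4);M[400:,:320]=crop(s,240,190,80,50,4)
cv2.imwrite(f"pics/m{n}.png",M)
E
python3 look.py 3
```

```text
[   8.9   15.4  -25.2   23.7  -22.6 -127.9]
```

View pics/m3.png

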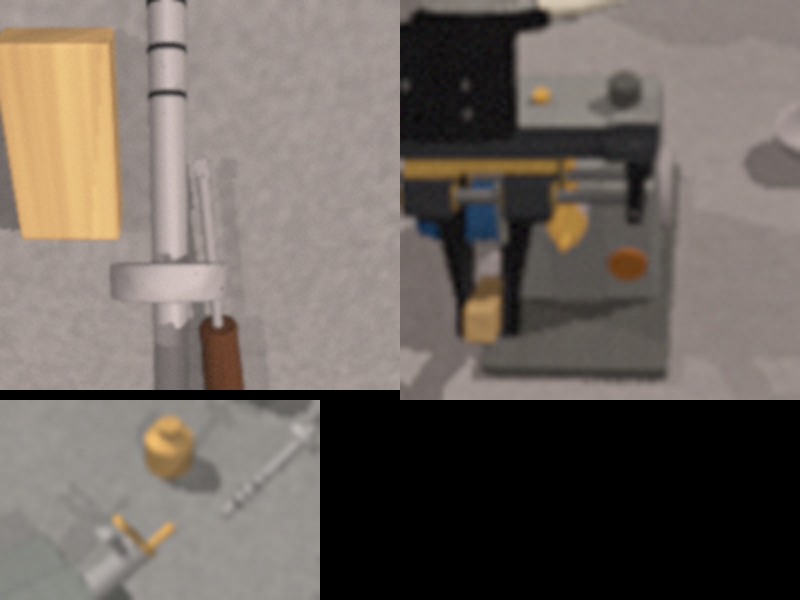

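Call:
{"api": "play_rows", "payload": {"commands": "-0.2 0 0.6 0 0 0;-0.4 0.3 0.6 0 0 0;-0.6 0.3 0 0 0 0;-0.6 0.4 0 0 0 0;-0.6 0.4 0 0 0 0;0 0 0 0 0 0"}}

```text
time_s: 7.45
tcp_pos: [0.6089, -0.0431, 0.2519]
ee_rot: [[-0.856, 0.153, 0.495], [0.133, 0.988, -0.076], [-0.5, 0.001, -0.866]]
wrist_force: [0.4, -0.3, -1.5]
gripper_width: 0.186
gripper_force: 30.0
```

```bash
sed -i 's/crop(k,200,0,200,195,2)/crop(k,180,0,200,195,2)/' look.py; python3 look.py 4
```

```text
[  15.5    6.   -32.6   27.6  -26.3 -136.6]
```

View pics/m4.png

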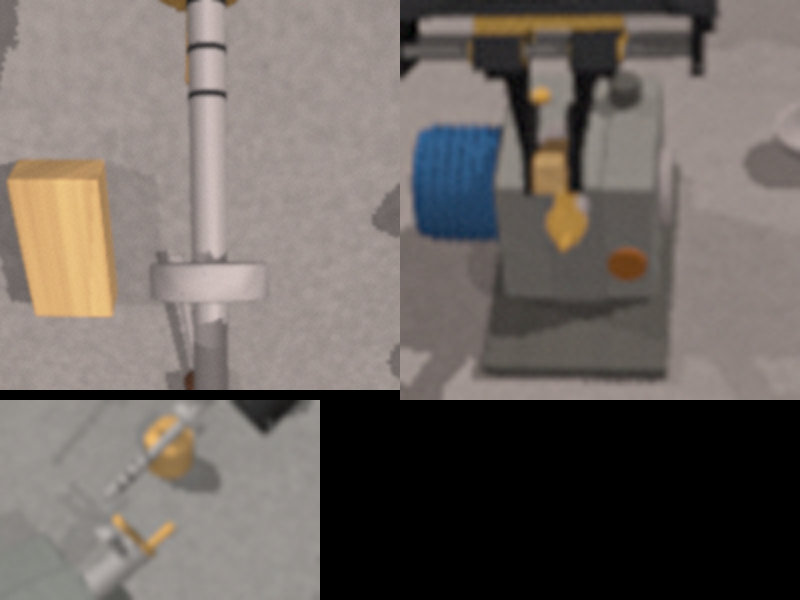

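```bash
cat > fit.py <<'E'
from h import *
from scipy.optimize import least_squares
k,c,s=[load(x+"4") for x in("wrist","scene","side")]
R=k['ee'];T=k['tcp'];G=T-.019*R[:,2];rx=-R[:,0];tip=G-.143*rx
C=lambda x,y:np.array((200+(x-400)/4-.4,140+y/4-.4));S=lambda x,y:np.array((240+x/4-.4,190+(y-400)/4-.4));K=lambda x,y:np.array((180+x/2-.3,y/2-.3))
print("rod yaw",np.degrees(np.arctan2(rx[1],rx[0])),"tip",tip)
bs=S(108,495)-proj(s,tip+.001*rx);print("side bias",bs,"tip pred",proj(s,tip))
bc=C(549,173)-proj(c,G+.050*rx);print("scene bias (butt)",bc)
for nm,X,o in(("collar",G-.068*rx,K(209,283)),("mark",G-.1*rx,K(208,94))):print(nm,proj(k,X),o)
bk=K(209,283)-proj(k,G-.064*rx)
def go(yaw,use=True):
    y=np.radians(yaw);gx=np.array([np.cos(y)*.866,np.sin(y)*.866,.5]);gy=np.array([-np.sin(y),np.cos(y),0]);gz=np.cross(gx,gy)
    pts=lambda O:(O+.027*gx-.010*gz,O+.002*gx-.0125*gz,O+.002*gx-.010*gz)
    def f(O):
        a,b,d=pts(O)
        return np.r_[proj(s,a)-S(171,524)-(-bs*use),proj(s,d)-S(150,551)+bs*use,proj(c,a)-C(566,250)+0*bc,(proj(k,a)-K(193,82)+bk*use)[0],(O[2]-.13)*300]
    q=least_squares(f,[.503,-.032,.13]);return q.x,np.round(q.fun,1),(gx,gy,gz)
if __name__=="__main__":
  for yaw in(-7,-9,-11):
    for use in(0,1):
        O,fu,(gx,gy,gz)=go(yaw,use);print(yaw,use,O,fu,"tip in guide",[(tip-O)@e for e in(gx,gy,gz)])
E
python3 fit.py
```

```text
rod yaw -8.84764340973093 tip [ 0.47712837 -0.02263906  0.19677026]
side bias [0.85371691 1.3298743 ] tip pred [265.48209228 212.27252454]
scene bias (butt) [ 0.86976224 -0.04537899]
collar [285.16467211 131.7012756 ] [284.2 141.2]
mark [285.16161456  54.3212648 ] [283.7  46.7]
-7 0 [ 0.50209231 -0.03346447  0.12663107] [ 0.6  0.  -0.4 -0.5 -1.  -0.6  0.2 -1. ] tip in guide [np.float64(0.012469457786579402), np.float64(0.007702378573139015), np.float64(0.07378911416657168)]
-7 1 [ 0.50205793 -0.03257175  0.12854564] [ 1.2  0.8  0.3  0.2 -0.7 -1.2  0.5 -0.4] tip in guide [np.float64(0.011635943422246001), np.float64(0.006820499424155452), np.float64(0.07205962969330512)]
-9 0 [ 0.50228724 -0.03251583  0.12649902] [ 0.6  0.1 -0.5 -0.7 -1.  -0.6  0.2 -1.1] tip in guide [np.float64(0.01227824308013142), np.float64(0.005819451021896925), np.float64(0.07405199013083223)]
-9 1 [ 0.50225282 -0.0316223   0.12841412] [ 1.2  0.8  0.2  0.  -0.7 -1.2  0.5 -0.5] tip in guide [np.float64(0.011471182810090925), np.float64(0.004942308083469246), np.float64(0.07230662713274791)]
-11 0 [ 0.50250649 -0.03157082  0.12636342] [ 0.6  0.1 -0.6 -0.8 -1.  -0.5  0.1 -1.1] tip in guide [np.float64(0.012153861460718712), np.float64(0.003925281822376718), np.float64(0.07428037601139624)]
-11 1 [ 0.50247202 -0.0306765   0.12827905] [ 1.3  0.8  0.  -0.1 -0.7 -1.1  0.4 -0.5] tip in guide [np.float64(0.011373126230936288), np.float64(0.003053973874745873), np.float64(0.07251920741763476)]
```

Call:
{"api": "play_rows", "payload": {"commands": "0.57 -0.09 0.333 0 0 0;0.57 -0.09 0.333 0 0 0;0.302 -0.276 -0.592 0 0 0;0.302 -0.276 -0.592 0 0 0;0.302 -0.276 -0.592 0 0 0;0.302 -0.276 -0.592 0 0 0;-0.41 0.065 -0.24 0 0 0;-0.41 0.065 -0.24 0 0 0;-0.41 0.065 -0.24 0 0 0;0 0 0 0 0 0"}}

```text
time_s: 8.6
tcp_pos: [0.6419, -0.0787, 0.1765]
ee_rot: [[-0.857, 0.157, 0.49], [0.136, 0.988, -0.079], [-0.497, -0.001, -0.868]]
wrist_force: [-0.0, 0.2, -1.1]
gripper_width: 0.179
gripper_force: 30.0
```

```bash
sed -i 's/crop(k,180,0,200,195,2)/crop(k,180,0,200,195,2)/; s/crop(s,240,190,80,50,4)/crop(s,240,200,80,40,5)/; s/M\[400:,:320\]/M[400:,:400]/' look.py; python3 look.py 5; python3 -c "
from fit import *
O,_,g=go(-9,1);k=load('wrist5');R=k['ee'];tip=k['tcp']-.019*R[:,2]+.143*R[:,0];print([(tip-O)@e for e in g])"
```

```text
[   7.7   14.   -37.9   41.5  -12.5 -145.4]
rod yaw -8.84764340973093 tip [ 0.47712837 -0.02263906  0.19677026]
side bias [0.85371691 1.3298743 ] tip pred [265.48209228 212.27252454]
scene bias (butt) [ 0.86976224 -0.04537899]
collar [285.16467211 131.7012756 ] [284.2 141.2]
mark [285.16161456  54.3212648 ] [283.7  46.7]
[np.float64(0.006980661926047852), np.float64(-0.02464730243388975), np.float64(-0.011476072744596354)]
```

View pics/m5.png

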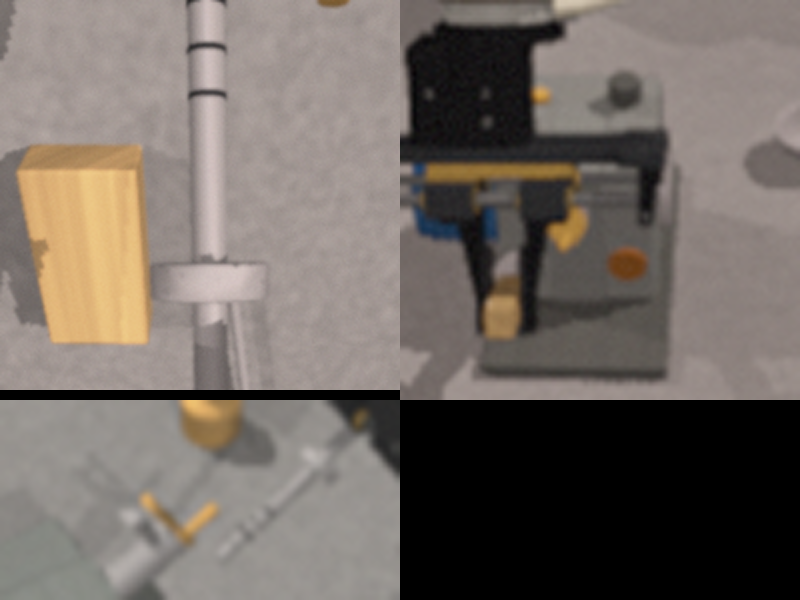

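Call:
{"api": "play_rows", "payload": {"commands": "0.57 -0.09 0.333 0 0 0;0.57 -0.09 0.333 0 0 0;-0.4 0.06 0.7 0 0 0;-0.4 0.06 0.7 0 0 0;-0.4 0.06 0.7 0 0 0;-0.4 0.06 0.7 0 0 0;0 0 0 0.374 -0.06 0.217;0 0 0 0.374 -0.06 0.217;0 0 0 0.374 -0.06 0.217;0 0 0 0.374 -0.06 0.217;0 0 0 0.374 -0.06 0.217;0 0 0 0.374 -0.06 0.217;0 0 0 0.374 -0.06 0.217;0 0 0 0.374 -0.06 0.217;0 0 0 0.374 -0.06 0.217;0 0 0 0.374 -0.06 0.217;0 0 0 0.374 -0.06 0.217;0 0 0 0.374 -0.06 0.217;0 0 0 0 0 0"}}

```text
time_s: 10.65
tcp_pos: [0.6314, -0.0776, 0.2818]
ee_rot: [[-0.854, -0.236, 0.463], [0.141, 0.752, 0.643], [-0.5, 0.615, -0.61]]
wrist_force: [0.7, -0.4, -0.7]
gripper_width: 0.181
gripper_force: 30.0
```

```bash
cat > where.py <<'E'
import numpy as np
from station import r
O=np.array([.5023,-.0316,.1285]);y=np.radians(-9);gx=np.array([np.cos(y)*.866,np.sin(y)*.866,.5]);gy=np.array([-np.sin(y),np.cos(y),0]);gz=np.cross(gx,gy);g=np.stack([gx,gy,gz])
s=r.sense();R=np.array(s['ee_rot']);tip=s['tcp_pos']-.019*R[:,2]+.143*R[:,0]
print("joints",np.round(s['joints'],1),"tip guide mm",np.round(g@(tip-O)*1000,1),"rod dir guide",np.round(g@-R[:,0],3),"toolz",np.round(g@R[:,2],2),"F",np.round(s['wrist_force'],1))
if __name__=="__main__":
  import sys
  a=[float(v) for v in sys.argv[1:]]
  if a: 
    # desired tip guide (x y z) -> world shift in units; rotation vector to align rod with gx
    ax=np.cross(-R[:,0],gx); print("turn units",np.round(ax/.15,3)); rot=ax
    cur=tip-s['tcp_pos']; new=cur+np.cross(rot,cur); t=O+g.T@np.array(a)/1000
    print("shift units",np.round((t-new-s['tcp_pos'])/.03,3))
E
python3 where.py 50 -25 -10
```

```text
joints [-19.9  18.2   4.2 -54.7 -69.  -49. ] tip guide mm [ 50.3 -37.9  78.8] rod dir guide [ 1.    -0.005  0.   ] toolz [ 0.    0.71 -0.71] F [ 0.7 -0.4 -0.7]
turn units [-0.017  0.006  0.031]
shift units [ 1.524  0.22  -2.571]
```

Call:
{"api": "play_rows", "payload": {"commands": "0.381 0.055 -0.643 0 0 0;0.381 0.055 -0.643 0 0 0;0.381 0.055 -0.643 0 0 0;0.381 0.055 -0.643 0 0 0;-0.41 0.065 -0.24 0 0 0;-0.41 0.065 -0.24 0 0 0;-0.41 0.065 -0.24 0 0 0;0 0 0 0 0 0"}}

```text
time_s: 11.45
tcp_pos: [0.6381, -0.0626, 0.1838]
ee_rot: [[-0.855, -0.238, 0.461], [0.138, 0.753, 0.644], [-0.5, 0.614, -0.611]]
wrist_force: [-0.3, -1.1, -0.7]
gripper_width: 0.18
gripper_force: 30.0
```

```bash
cat > brass.py <<'E'
import sys
from station import r,cams
from h import *
n=sys.argv[1]
for c,(u0,v0,u1,v1) in(("side",(255,205,300,240)),("scene",(215,165,275,215))):
    i=cams.camera_info(c);p,d=cams.capture(c); np.savez(f"{c}{n}.npz",p=p,d=d,**{k:np.array(v) for k,v in i.items()})
    h=cv2.cvtColor(p,cv2.COLOR_BGR2HSV)[v0:v1,u0:u1].astype(int);m=(h[...,0]>10)&(h[...,0]<28)&(h[...,1]>120)&(h[...,2]>120)
    y,x=np.nonzero(m);print(c,len(x),x.min()+u0,x.max()+u0,y.min()+v0,y.max()+v0,"cent",x.mean()+u0,y.mean()+v0)
E
python3 brass.py 6; python3 where.py 7 -24 -10
```

```text
side 32 269 283 205 227 cent 279.0625 213.09375
scene 167 215 260 165 214 cent 239.59281437125748 194.2934131736527
joints [-19.2  24.3  -0.9 -59.  -62.3 -38.9] tip guide mm [  7.  -22.9  -8.4] rod dir guide [ 1.    -0.002  0.003] toolz [ 0.    0.71 -0.71] F [ 0.5  0.4 -0.8]
turn units [-0.005  0.018  0.014]
shift units [ 0.029 -0.031 -0.058]
```

Call:
{"api": "play_rows", "payload": {"commands": "0.052 0.245 -0.023 0 0 0;0.052 0.245 -0.023 0 0 0;0.042 0.275 0.003 0 0 0;0.042 0.275 0.003 0 0 0;-0.008 0.26 0.083 0 0 0;-0.008 0.26 0.083 0 0 0;-0.055 0.215 0.153 0 0 0;-0.055 0.215 0.153 0 0 0;-0.046 0.105 0.107 0 0 0;-0.046 0.105 0.107 0 0 0;-0.067 0.061 0.13 0 0 0;-0.067 0.061 0.13 0 0 0;0 0 0 0 0 0"}}

```text
time_s: 12.85
tcp_pos: [0.634, 0.0067, 0.2124]
ee_rot: [[-0.854, -0.238, 0.463], [0.139, 0.753, 0.644], [-0.502, 0.614, -0.609]]
wrist_force: [4.7, -0.6, 0.8]
gripper_width: 0.177
gripper_force: 30.0
```

```bash
python3 brass.py 7; python3 where.py 7 45 23
python3 - <<'E'
from h import *
k,c,s=None,load("scene7"),load("side7")
M=np.zeros((600,800,3),np.uint8);M[:400,:400]=crop(c,200,140,100,100,4);M[:400,400:]=crop(s,240,180,80,80,5)
cv2.imwrite("pics/m7.png",M)
# predicted pin pixels vs angle
from where import O,gx,gy,gz
for a in(0,.5,1,1.2,1.4):
    X=O+.027*gx+.046*np.sin(a)*gy+(.036-.046*np.cos(a))*gz;print(a,proj(s,X).round(1),proj(c,X).round(1))
E
```

```text
side 43 262 286 205 221 cent 276.5581395348837 208.58139534883722
scene 221 218 260 165 208 cent 241.66968325791856 185.99095022624434
joints [-12.3  19.6  -3.9 -59.2 -57.8 -44.4] tip guide mm [ 6.  45.5 23.2] rod dir guide [ 1.    -0.004  0.001] toolz [ 0.    0.71 -0.71] F [ 4.5 -1.8  0.2]
turn units [-0.013  0.009  0.024]
shift units [ 0.033 -0.001  0.006]
joints [-12.3  19.6  -3.9 -59.2 -57.8 -44.4] tip guide mm [ 6.  45.5 23.2] rod dir guide [ 1.    -0.004  0.001] toolz [ 0.    0.71 -0.71] F [ 4.5 -1.8  0.2]
0 [282.7 220. ] [240.4 200.9]
0.5 [277.7 214.4] [248.9 198.8]
1 [272.2 208.8] [255.3 192.9]
1.2 [270.2 206.9] [256.9 189.8]
1.4 [268.4 205.2] [257.8 186.4]
```

View pics/m7.png

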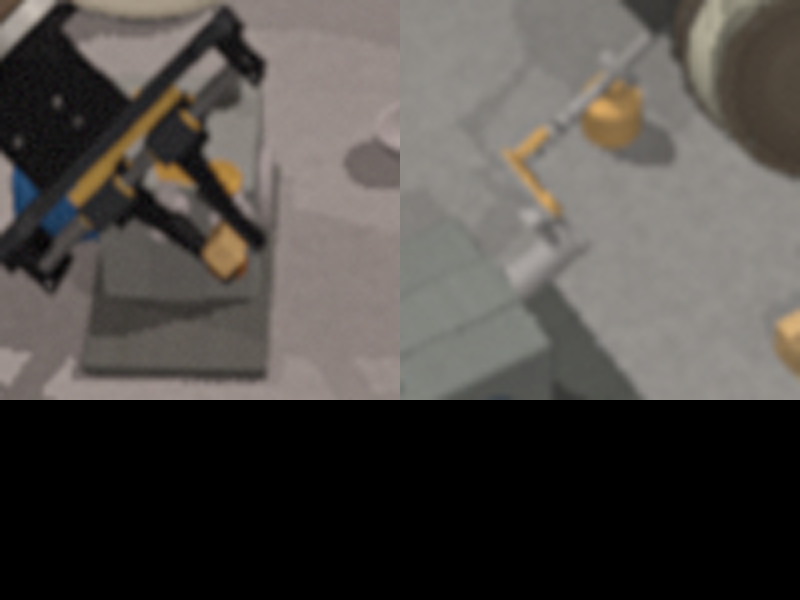

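Call:
{"api": "play_rows", "payload": {"commands": "0.132 -0.02 -0.23 0 0 0;0.485 -0.077 0.283 0 0 0;0.485 -0.077 0.283 0 0 0;-0.008 -0.52 -0.133 0 0 0;-0.008 -0.52 -0.133 0 0 0;-0.008 -0.52 -0.133 0 0 0;0 0 0 0 0 0;0 0 0 0 0 0"}}

```text
time_s: 13.75
tcp_pos: [0.6654, -0.0466, 0.2082]
ee_rot: [[-0.856, -0.235, 0.461], [0.14, 0.752, 0.644], [-0.498, 0.616, -0.611]]
wrist_force: [-0.2, 0.5, -0.4]
gripper_width: 0.183
gripper_force: 30.0
```

```bash
cat > br2.py <<'E'
from station import r,cams
from h import *
from where import O,gx,gy,gz,tip,R
i=cams.camera_info("side");p,d=cams.capture("side");s=dict(p=p,d=d,mtx=i['mtx'],k1=i['k1'],R=i['R'],t=i['t']);np.savez("side8.npz",**s)
h=cv2.cvtColor(p,cv2.COLOR_BGR2HSV)[195:240,250:300].astype(int);m=(h[...,0]>10)&(h[...,0]<28)&(h[...,1]>110)&(h[...,2]>110)
for row in m: print(''.join('#' if x else '.' for x in row))
print("pred tip",proj(s,tip),"pred mouth",proj(s,O))
g=cv2.cvtColor(p,cv2.COLOR_BGR2GRAY)[200:240,255:300]
for v in range(0,40): print(200+v,' '.join(f"{x:3d}" for x in g[v]))
E
python3 br2.py; python3 where.py 40 -1 1.5
```

```text
joints [-16.5  24.    2.3 -57.8 -62.2 -44.1] tip guide mm [38.3 -2.   1.1] rod dir guide [ 1.    -0.005 -0.002] toolz [ 0.    0.71 -0.71] F [-0.2  0.5 -0.4]
..............................#####...............
.............................#######..............
............................#########.............
...........................##########.............
...........................###########............
..........................############............
...........................###########............
...........................##########.............
...........................###########............
...........................###########............
...........................##########.............
.................##.........#########.............
................###.........########..............
...............###............#####...............
..............###.................................
.............##...................................
............##....................................
.............#....................................
.............##..........
[... 8310 characters left out ...]
6 144 141 139 139 142 146 144 144 143 142 141 140 138 139 140 141 139 141 142 143 142 143 141 140 141 144 144
238 131 132 132 131 132 130 129 131 128 122 113 100  90  84  80  82  93 117 138 142 140 140 141 143 140 141 144 144 142 138 137 140 141 140 140 141 141 141 142 142 142 141 142 142 140
239 130 131 131 132 132 132 128 126 120 108  97  89  83  81  81  80  83 100 128 142 142 141 140 140 139 142 143 144 143 141 139 138 142 142 141 140 141 141 142 141 143 143 142 141 139
joints [-16.4  23.9   2.3 -57.8 -62.2 -44.1] tip guide mm [38.6 -1.6  1.3] rod dir guide [ 1.    -0.004 -0.001] toolz [ 0.    0.71 -0.71] F [-0.3 -0.1 -0.3]
turn units [-0.015 -0.005  0.024]
shift units [0.038 0.034 0.031]
```

Call:
{"api": "play_rows", "payload": {"commands": "-0.4 0.063 -0.233 0 0 0;-0.4 0.063 -0.233 0 0 0;-0.14 0.0225 -0.083 0 0 0;-0.14 0.0225 -0.083 0 0 0;-0.14 0.0225 -0.083 0 0 0;-0.14 0.0225 -0.083 0 0 0;0 0 0 0 0 0;0 0 0 0 0 0"}}

```text
time_s: 14.6
tcp_pos: [0.6253, -0.0393, 0.1854]
ee_rot: [[-0.855, -0.237, 0.462], [0.139, 0.753, 0.644], [-0.5, 0.614, -0.61]]
wrist_force: [0.1, 0.3, 0.8]
gripper_width: 0.183
gripper_force: 30.0
```

```bash
python3 where.py -30 -1 1.5
```

```text
joints [-17.5  22.4  -3.8 -59.8 -60.5 -38.9] tip guide mm [-8.3 -1.4  1.2] rod dir guide [ 1.    -0.003  0.   ] toolz [ 0.    0.71 -0.71] F [0.1 0.3 0.8]
turn units [-0.01   0.004  0.019]
shift units [-0.618  0.127 -0.356]
```

No contact at x = -8 mm, so the tip is inside the mouth. I'll go on in small steps.

Call:
{"api": "play_rows", "payload": {"commands": "-0.17 0.027 -0.1 0 0 0;-0.17 0.027 -0.1 0 0 0;-0.17 0.027 -0.1 0 0 0;0 0 0 0 0 0"}}

```text
time_s: 15.0
tcp_pos: [0.6088, -0.0367, 0.1756]
ee_rot: [[-0.856, -0.236, 0.461], [0.139, 0.752, 0.644], [-0.499, 0.615, -0.611]]
wrist_force: [-0.1, 0.0, -1.3]
gripper_width: 0.182
gripper_force: 30.0
```

```bash
python3 where.py -60 -1 1.5;python3 where.py|cut -c60-
```

```text
joints [-18.   21.9  -6.3 -60.6 -60.  -36.9] tip guide mm [-27.7  -1.3   1.4] rod dir guide [ 1.    -0.004 -0.002] toolz [ 0.    0.71 -0.71] F [-0.1  0.  -1.3]
turn units [-0.014 -0.009  0.021]
shift units [-0.923  0.174 -0.529]
-27.7  -1.3   1.4] rod dir guide [ 1.    -0.004 -0.002] toolz [ 0.    0.71 -0.71] F [-0.1  0.  -1.3]
```

Call:
{"api": "play_rows", "payload": {"commands": "-0.18 0.0285 -0.105 0 0 0;-0.18 0.0285 -0.105 0 0 0;-0.18 0.0285 -0.105 0 0 0;-0.18 0.0285 -0.105 0 0 0;-0.18 0.0285 -0.105 0 0 0;-0.18 0.0285 -0.105 0 0 0;0 0 0 0 0 0"}}

```text
time_s: 15.7
tcp_pos: [0.5765, -0.0316, 0.1568]
ee_rot: [[-0.855, -0.236, 0.461], [0.139, 0.752, 0.644], [-0.499, 0.615, -0.611]]
wrist_force: [0.2, 0.5, -0.5]
gripper_width: 0.182
gripper_force: 30.0
```

```bash
python3 where.py -75 -1 1.5
```

```text
joints [-19.1  21.1 -10.9 -62.3 -59.  -32.4] tip guide mm [-65.4  -1.3   1.4] rod dir guide [ 1.    -0.004 -0.001] toolz [ 0.    0.71 -0.71] F [ 0.2  0.5 -0.5]
turn units [-0.013 -0.007  0.021]
shift units [-0.274  0.07  -0.153]
```

Call:
{"api": "play_rows", "payload": {"commands": "-0.057 0.009 -0.033 0 0 0;-0.057 0.009 -0.033 0 0 0;-0.057 0.009 -0.033 0 0 0;-0.057 0.009 -0.033 0 0 0;0 0 0 0 0 0"}}

```text
time_s: 16.2
tcp_pos: [0.5714, -0.0308, 0.154]
ee_rot: [[-0.854, -0.238, 0.463], [0.139, 0.753, 0.643], [-0.502, 0.614, -0.61]]
wrist_force: [1.8, 0.9, 0.5]
gripper_width: 0.177
gripper_force: 30.0
```

Call:
{"api": "play_rows", "payload": {"commands": "-0.057 0.009 -0.033 0 0 0;0 0 0 0 0 0"}}

```text
time_s: 16.4
tcp_pos: [0.5713, -0.031, 0.1541]
ee_rot: [[-0.852, -0.238, 0.466], [0.14, 0.754, 0.642], [-0.504, 0.612, -0.609]]
wrist_force: [5.9, -0.4, 2.9]
gripper_width: 0.179
gripper_force: 30.0
```

Call:
{"api": "play_rows", "payload": {"commands": "-0.057 0.009 -0.033 0 0 0;0 0 0 0 0 0;0 0 0 0 0 0"}}

```text
time_s: 16.7
tcp_pos: [0.5711, -0.0313, 0.1541]
ee_rot: [[-0.85, -0.239, 0.469], [0.141, 0.755, 0.641], [-0.507, 0.611, -0.608]]
wrist_force: [6.6, -1.1, 4.0]
gripper_width: 0.178
gripper_force: 30.0
```

```bash
python3 where.py; python3 - <<'E'
from station import cams
from h import *
i=cams.camera_info("wrist");p,d=cams.capture("wrist");np.savez("wrist9.npz",p=p,d=d,**{k:np.array(v) for k,v in i.items()})
g=cv2.cvtColor(p,cv2.COLOR_BGR2GRAY)
for x0 in(262,272,284,296,306): print(x0,g[90:165:2,x0])
print((d[90:165:3,284]*1000).astype(int),(d[90:165:3,268]*1000).astype(int))
k=load("wrist2")
E
```

```text
joints [-19.4  20.9 -11.9 -63.  -58.5 -31. ] tip guide mm [-71.6  -1.4   0.5] rod dir guide [ 1.    -0.006  0.008] toolz [ 0.01  0.71 -0.71] F [ 6.6 -1.1  4. ]
262 [149 149 137 138 140 132 130 133 137 132 125 118 109 106 106 107 109 110
 112 112 108 110 109 108 105 108 109 111 114 114 114 135 132 135 119  92
  99 117]
272 [135 138 136 137 137 137 129 119 118 117 117 120 116 118 117 122 121 122
 122 121 111 110 123 124 123 127 124 126 122 121 117 128 123 123 124 126
 124 124]
284 [152 151 146 146 145 137 125 123 124 126 126 139 138 136 130 130 129 129
 127 130 124 115 135 136 135 139 142 141 139 139 132 122 126 125 128 126
 127 125]
296 [181 180 157 151 150 147 150 136 127 127 134 150 154 151 137 125 124 126
 125 126 118 114 131 151 155 160 158 157 150 156 149 130 137 137 135 135
 132 136]
306 [187 179 163 136 124 131 127 130 129 116 111 111 134 166 168 168 158 126
 117 118 113 114 152 165 165 165 167 168 172 172 153 138 134 139 135 134
 138 139]
[126 125 126 127 127 127 128 127 126 126 127 127 127 127 129 128 128 130
 129 129 129 139 141 139 141] [130 129 130 130 131 130 131 130 131 130 131 130 129 131 130 130 130 130
 131 130 133 357 359 357 356]
```

Call:
{"api": "play_rows", "payload": {"commands": "0.171 -0.027 0.1 0 0 0;0.257 -0.0405 0.15 0 0 0;0.257 -0.0405 0.15 0 0 0;0.257 -0.0405 0.15 0 0 0;0.257 -0.0405 0.15 0 0 0;0.257 -0.0405 0.15 0 0 0;0.257 -0.0405 0.15 0 0 0;0.257 -0.0405 0.15 0 0 0;0.257 -0.0405 0.15 0 0 0;0.4 -0.063 0.234 0 0 0;0.4 -0.063 0.234 0 0 0;0.4 -0.063 0.234 0 0 0;0.4 -0.063 0.234 0 0 0;0 0 0 0 0 0"}}

```text
time_s: 18.15
tcp_pos: [0.6836, -0.0484, 0.2196]
ee_rot: [[-0.854, -0.239, 0.463], [0.138, 0.753, 0.643], [-0.502, 0.613, -0.61]]
wrist_force: [0.3, 0.2, -0.7]
gripper_width: 0.183
gripper_force: 30.0
```

```bash
python3 where.py; python3 - <<'E'
from station import r
from h import *
k=load("scene0");s=load("side0")
for c in(k,s):
    X=cloud(c);m=(X[...,2]>.01)&(X[...,0]>.35)&(X[...,0]<.9)&(X[...,1]>-.5)&(X[...,1]<-.1)&(X[...,2]<.25)
    n,l,st,ce=cv2.connectedComponentsWithStats(m.astype(np.uint8))
    for i in range(1,n):
        if st[i,4]>60: P=X[l==i];print(st[i,4],P.min(0).round(3),P.max(0).round(3))
E
```

```text
joints [-16.   24.7   5.1 -57.  -62.8 -46.1] tip guide mm [59.8 -1.3  1.1] rod dir guide [ 1.    -0.003  0.003] toolz [ 0.    0.71 -0.71] F [ 0.3  0.2 -0.7]
324 [ 0.351 -0.135  0.033] [ 0.425 -0.1    0.112]
440 [ 0.35  -0.321  0.01 ] [ 0.402 -0.218  0.041]
865 [ 0.396 -0.499  0.01 ] [ 0.515 -0.387  0.04 ]
911 [ 0.44  -0.341  0.01 ] [ 0.55  -0.232  0.039]
656 [ 0.598 -0.168  0.01 ] [ 0.693 -0.104  0.035]
817 [ 0.729 -0.5    0.01 ] [ 0.821 -0.367  0.031]
581 [ 0.875 -0.452  0.01 ] [ 0.9   -0.15   0.027]
500 [ 0.59 -0.17  0.01] [ 0.687 -0.106  0.035]
526 [ 0.722 -0.5    0.01 ] [ 0.815 -0.37   0.03 ]
445 [ 0.35  -0.138  0.027] [ 0.416 -0.1    0.112]
1031 [ 0.432 -0.345  0.01 ] [ 0.542 -0.234  0.04 ]
321 [ 0.35  -0.32   0.012] [ 0.394 -0.222  0.038]
1167 [ 0.389 -0.5    0.01 ] [ 0.51 -0.39  0.04]
```

```bash
cat > tgt.py <<'E'
import numpy as np
from scipy.spatial.transform import Rotation as Ro
from station import r
s=r.sense();R=np.array(s['ee_rot']);y=np.radians(-9)
rx=np.array([np.cos(y),np.sin(y),0]);z=np.array([0,0,-1.]);T=np.stack([-rx,np.cross(z,-rx),z],1)
v=Ro.from_matrix(T@R.T).as_rotvec();print("rot units",v/.15)
tip=np.array([.491,-.287,.072]);tcp=tip+.143*rx+.019*z
print("tcp",tcp,"shift units",(tcp-s['tcp_pos'])/.03,"joints",np.round(s['joints'],1))
print("tip now",s['tcp_pos']-.019*R[:,2]+.143*R[:,0],"level",R[2,0])
E
python3 tgt.py
```

```text
rot units [-4.53865254  4.09215072 -1.36202621]
tcp [ 0.63223943 -0.30937013  0.053     ] shift units [-1.71282551 -8.69888339 -5.55293967] joints [-16.   24.7   5.1 -57.  -62.8 -46.1]
tip now [ 0.55276773 -0.04089551  0.15933694] level -0.5023669615093719
```

Call:
{"api": "play_rows", "payload": {"commands": "0 -0.5 0.2 0 0 0;0 -0.63 0 -0.378 0.341 -0.1135;-0.13 -0.63 0 -0.378 0.341 -0.1135;-0.13 -0.63 0 -0.378 0.341 -0.1135;-0.13 -0.63 0 -0.378 0.341 -0.1135;-0.13 -0.63 0 -0.378 0.341 -0.1135;-0.13 -0.63 0 -0.378 0.341 -0.1135;-0.13 -0.63 0 -0.378 0.341 -0.1135;-0.13 -0.63 0 -0.378 0.341 -0.1135;-0.13 -0.63 0 -0.378 0.341 -0.1135;-0.13 -0.63 0 -0.378 0.341 -0.1135;-0.13 -0.63 0 -0.378 0.341 -0.1135;-0.13 -0.63 0 -0.378 0.341 -0.1135;-0.13 -0.63 -0.3 0 0 0;-0.13 0 -0.7 0 0 0;0 0 -0.7 0 0 0;0 0 -0.7 0 0 0;0 0 -0.7 0 0 0;0 0 0 0 0 0;0 0 0 0 0 0"}}

```text
time_s: 20.15
tcp_pos: [0.6306, -0.31, 0.1313]
ee_rot: [[-0.987, 0.16, -0.002], [0.16, 0.987, 0.001], [0.002, 0.001, -1.0]]
wrist_force: [-0.1, -0.2, 0.8]
gripper_width: 0.179
gripper_force: 30.0
```

```bash
python3 tgt.py
```

```text
rot units [-0.00971265 -0.01295534  0.02366116]
tcp [ 0.63223943 -0.30937013  0.053     ] shift units [ 0.05618393  0.02219318 -2.60975507] joints [-13.1  33.4   5.9  -0.1 -62.7 -86.1]
tip now [ 0.48943194 -0.28719262  0.15059995] level 0.002149292862801832
```

```bash
python3 - <<'E'
from station import r,cams
from h import *
R=np.array(r.sense()['ee_rot']);T=r.sense()['tcp_pos'];tip=T-.019*R[:,2]+.143*R[:,0]
L={}
for n in("wrist","side","scene"):
    i=cams.camera_info(n);p,d=cams.capture(n);L[n]=dict(p=p,d=d,**i)
X=cloud(L["wrist"])
for v in range(0,170,12):
    row=X[v];m=(row[:,2]>tip[2]-.03)&(np.arange(560)>240)&(np.arange(560)<330)
    if m.any(): 
        P=(row[m]-T)@R;print(v,m.sum(),"tool x %.1f y %.1f top z %.1f"%tuple(1000*np.r_[P[:,0].mean(),(P[:,1].max()+P[:,1].min())/2,P[:,2].min()]))
for n in("side","scene"):
    print(n,"pred tip",proj(L[n],tip))
    df=cv2.absdiff(L[n]['p'],load(n+"0")['p']).max(2);u,v=proj(L[n],tip).astype(int)
    for y in range(v-10,v+10):print(y,' '.join(f"{q:3d}" for q in df[y,u-14:u+18]))
    print(u-14)
E
```

```text
0 19 tool x 120.8 y -0.9 top z -22.3
12 18 tool x 116.4 y -0.7 top z -22.5
24 20 tool x 111.9 y -0.7 top z -22.4
36 18 tool x 107.2 y -0.7 top z -22.8
48 19 tool x 102.7 y -0.5 top z -23.2
60 18 tool x 97.9 y -0.8 top z -22.0
72 18 tool x 93.2 y -0.3 top z -21.9
84 18 tool x 88.4 y -0.3 top z -22.9
96 18 tool x 83.5 y -0.3 top z -22.5
108 18 tool x 78.5 y -0.3 top z -22.3
120 17 tool x 73.5 y -0.1 top z -22.0
132 58 tool x 68.5 y -0.4 top z -31.5
144 59 tool x 63.5 y -0.1 top z -31.5
156 18 tool x 57.8 y 0.1 top z -21.7
168 18 tool x 52.4 y 0.1 top z -22.4
side pred tip [337.99479826 279.0764036 ]
269   3   3   3   5   3   4   5   3   3   4   4   4   4   4   4   3   4   4   5   3  10  31  38  39  46  45  44  47  41  22   2   7
270   3   4   4   4   4   4   4   4   4   3   4   4   4   4   4   4   4   4   4   4   3   5   6  10  37  45  45  44  45  43  35  35
271   4   3   3   4   4   3   5   4   5   3   4   4   3   2   3   3   4   6   3   4   5   6   7   6  35  44  41  42  47  58  59  54
272   4   3   4   3   4   6   4   4   4   4   4   3   2   4   4   4   4   5   4   5   5   1   3  24
[... 4135 characters left out ...]
   5   6  27  70 108 116 115 115 113
200 107 105  86  50  23   8   3   5   1   3   6   1  35  83 112  62   7   7   3   5   4   4   4   9  28  61 104 126 122 117 101  86
201 109 120 110  74  40  22  24  26  25  27  28  23   9  37  64  43  27  29  26  19  32  36  38  47  73 104 120 115 104  94  80  73
202 118 128 129 104  76  62  58  58  57  58  61  53  40  36  44  53  53  63  67  59  81  97 100 101 112 116 108  95  91  86  93  92
203 132 131 121 109  97  87  75  78  76  81  77  74  75  76  66  65  70  77  86  90 107 128 127 120 103  97  91  90  97 100 100  95
204 134 120 111 106 109 105  98  89  82  88  83  85  86  87  85  71  76  78  92  93 107 116 111 100  92  97  98  97  97  91  85  79
128
```

Call:
{"api": "play_rows", "payload": {"commands": "0.05 0 -0.52 0 0 0;0 0 -0.52 0 0 0;0 0 -0.52 0 0 0;0 0 -0.52 0 0 0;0 0 -0.52 0 0 0;0 0 0 0 0 0;0 0 0 0 0 0;0 0 0 0 0 0;0 0 0 0 0 0;0 0 0 0 0 0"}}

```text
time_s: 21.3
tcp_pos: [0.6332, -0.309, 0.0544]
ee_rot: [[-0.987, 0.159, 0.0], [0.159, 0.987, 0.001], [-0.0, 0.001, -1.0]]
wrist_force: [-0.3, -0.7, -0.3]
gripper_width: 0.18
gripper_force: 30.0
```

```bash
python3 tgt.py; python3 br2.py | sed -n 2,30p
```

```text
rot units [-0.00335518  0.00120699  0.01484273]
tcp [ 0.63223943 -0.30937013  0.053     ] shift units [-0.0333041  -0.01197246 -0.04721883] joints [-12.9  37.6   1.7  -0.  -54.1 -86.2]
tip now [ 0.49204583 -0.28633598  0.07340233] level -9.950406840452633e-05
..............................#####...............
.............................######...............
............................#########.............
...........................##########.............
...........................###########............
...........................###########............
...........................###########............
...........................##########.............
...........................##########.............
...........................###########............
...........................##########.............
.................##.........#########.............
................###.........########..............
...............###............#####...............
...............##.................................
.............##...................................
............##....................................
.............#....................................
.............##...................................
..............##..................................
...............#..................................
................#.................................
..................................................
.................##...............................
..................##..............................
...................##.............................
....................#.............................
..................................................
..................................................
```

The rod is level, its tip is about 39 mm above the tile's centre, and the shutter is still open. Handing in.

```bash
python3 -c "
from station import r
print(r.finish_job())"
```

```text
the job is handed in; nothing more can be done
None
```

The job is handed in (no verdict was returned): I opened the shutter with the rod, slid the rod in until it stopped with about 7 N on it, drew it out, and now hold it level about 39 mm above the tile's centre, at 21 s.

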